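Fit the core adapter and hold the label unwinder's brake arm open

TASK

We are loading labels: of the two black core adapters, only one slides down onto the unwinder's spindle. Leave that one there, flange fully down on the platform, and stand the one that does not fit in the grey spares tray. Then take the sprung brake arm by its white roller, swing it away from the spindle until it meets its stop, and finish while still holding it there, so that I can drop the label roll on; leave the label roll, stamp and pen where they are.

Things in the scene. Friction and masses are not known exactly. Their poses are not given: they have to be found in the camera images.
- adapter_1: one of two black core adapters, alike outside: upright sleeve, diameter 24, on a flange of diameter 40 and 4 thick, 42 tall in all, 50 g, open right through. One has a 16 mm bore and slides over the spindle, the other 10 mm and does not: try them or look in from above. Origin: centre of the flange's underside; z up. Starts standing on the bench left of the unwinder
- adapter_2: one of two black core adapters, alike outside: upright sleeve, diameter 24, on a flange of diameter 40 and 4 thick, 42 tall in all, 50 g, open right through. One has a 16 mm bore and slides over the spindle, the other 10 mm and does not: try them or look in from above. Origin: centre of the flange's underside; z up. Starts standing on the bench left of the unwinder
- unwinder: label unwinder, fixed: grey base plate 200 (x) by 240 (y), top 16 mm above the bench, with platform and spindle, brake arm with coil spring (pivot cap 68 high), a thin spring pin 62 high, 28 mm right of the pivot, and two rubber-capped stops 41 high. Origin: on the bench under the plate's middle; x to its rear edge (roughly away from the robot), y to its left, z up
- spindle_seat (a point): top centre of the 90 mm platform, on the spindle's axis, 22 mm above the bench; at (0, -0.045) m in the unwinder's frame. The upright spindle is 13 mm in diameter and rises 52 mm from here; its last 6 mm taper to 6 mm. A seated adapter has its origin here
- idler (a point): middle of the top of the small fixed white idler roller on the front right corner of the unwinder, 22 mm in diameter at its cap, 67 mm above the bench; no part of the job
- brake_pivot (a point): upright axis of the brake arm, at the height of its bar; at (0.070, 0.085) m in the unwinder's frame. The roller's axis is 110 mm from it
- brake_arm (a joint): angle of the brake arm, rad: 0 at rest, where its spring keeps it (roller axis 58 mm from the spindle's), 1.0 at its stop, where it points to the plate's front. Grows as the arm turns clockwise seen from above, the roller moving towards the plate's left and front. The spring resists with about 3 N at the roller at rest, 5 N at the stop, and swings the arm back if let go
- guide_roller: white roller upright on the end of the brake arm, spinning freely: 20 mm in diameter, 40 tall, from 38 to 78 mm above the bench. Origin: on its axis at its lower end; z up. The arm's flat bar runs below it, 12 wide, from 29 to 37 mm above the bench
- spares_tray: open grey tray, fixed, 130 x 130 mm outside, 26 mm high, walls and floor 4 mm. Origin: centre of its underside on the bench; its sides lie along x and y
- label_roll: white roll of labels, 82 mm in diameter, 40 mm high, lying flat on the bench right of the unwinder. Origin: centre of its underside. Not to be moved
- stamp: wooden stamp, 29 x 50 mm, 78 mm tall, behind the unwinder. Origin: centre of its underside. Not to be moved
- pen: blue pen, 145 mm long, lying on the bench in front of the unwinder. Origin: under its middle, its length along y. Not to be moved
There are look-alikes about, which are no part of the job. What is shaped like the adapter_2 but orange or red is not meant.

How it is judged:
On the way:
1. the adapter that fits stands fully down on the spindle and the other one in the spares tray, both let go (horizontal distance between adapter_1 and spindle_seat below 0.005 m and z of adapter_1 in the frame of spindle_seat between -0.004 and 0.004 m and angle between adapter_1's own z axis and vertical below 0.12 rad and x of adapter_2 in the frame of spares_tray between -0.046 and 0.046 m and y of adapter_2 in the frame of spares_tray between -0.046 and 0.046 m and z of adapter_2 in the frame of spares_tray below 0.01 m and angle between adapter_2's own z axis and vertical below 0.2 rad and contact force between the fingers and adapter_1 below 0.2 N and contact force between the fingers and adapter_2 below 0.2 N), for 0.2 s.
At the end, for the whole second after the job is handed in: The fitting adapter is on the spindle (flange within 4 mm of the platform, upright), the other upright on the spares tray's floor, both let go; the fingers hold the roller with over 1.5 N and the brake arm rests within 0.05 rad of its stop; roll, stamp and pen within 20 mm of their starts (all of step 1 and value of joint brake_arm above 0.95 rad and velocity of joint brake_arm below 0.1 rad/s and contact force between the fingers and guide_roller above 1.5 N); the arm keeps its last pose, push and grip.
It fails at once if the label roll is moved by more than 20 mm (distance of label_roll from where it was at the start of the episode above 0.02 m).
It fails at once if the stamp is moved by more than 20 mm (distance of stamp from where it was at the start of the episode above 0.02 m).
It fails at once if the pen is moved by more than 20 mm (distance of pen from where it was at the start of the episode above 0.02 m).
It also fails if it takes over 72 s, if anything falls off the work surface, if the arm or the gripper's body presses on something with over 40 N, if the wrist force passes 120 N, or if a joint passes its speed limit or range.

ROBOT

A 6-joint arm with a two-finger parallel gripper is mounted at the origin on a cart in front of the work surface, level with it; the furniture and walls round the work are solid. World frame = base frame: x ahead of the robot, y to its left, z up, the work surface at z = 0. Lengths are in m, angles in rad, forces in N, time in s.
With the tool pointing down it reaches from about 0.375 to 0.825 m from the base axis. Payload 5.5 kg.
Tool frame: the origin (TCP) lies on the front face of the gripper's body, between the roots of the fingers; the fingertips stand 73 mm ahead of it and the grasp point (between the pads) lies 54 mm ahead of it; z points along the fingers, y is the direction in which the jaws open and shut (so a half turn about z gives the same grasp; the last joint's range is limited). The gripper opens to 85 mm and grips with 20 to 120 N. Pads are 22 mm wide; open, the fingers measure 114 mm over their backs; the gripper's body (76 mm by 85 mm) begins 54 mm behind the grasp point. The pads swing forward as they close: fully open they stand 13 mm farther back than shut.
Start: joints at [-1.182, 0.314, -0.047, 1.21, 0, 1.571], TCP at [0.227, -0.555, 0.304] pointing down, gripper open.
Joint ranges: [-2.67, 2.67], [-0.69, 1.73], [-1.03, 1.25], [-2.08, 2.16], [-1.42, 1.45], [-3.14, 3.14]. Speed limits (rad/s): [2.39, 2.39, 3.01, 3.14, 3.14, 3.14].

INTERFACE

Orientations are given as [roll, pitch, yaw] about the fixed x, y, z axes, in that order (R = Rz(yaw) Ry(pitch) Rx(roll)).
In Python, from bench import env gives the robot as it stands. The module is installed in compiled form; this text tells all that it offers.
- The arm moves only by the shell command python3 -m inch 'ROWS' [FORCE]. ROWS is a JSON object of lists of equal length, an entry for each row: "hand": the closure, from 0 (fully open) to 1 (shut); "offset": the shift along the tool's x, y, z in units of 250 mm (1.0 is 250 mm), a list of three; "rotation": the turn, a rotation vector about the tool's x, y, z in units of 30 degrees (1.0 is 30 degrees), a list of three. In form: {"hand": [hand, ...], "offset": [[tx, ty, tz], ...], "rotation": [[rx, ry, rz], ...]}. A call has 1 to 12 rows; each row is the pose to reach, as a shift and turn from the pose commanded when the call began, along the tool's axes at that moment; what a row does not reach only later rows make up. A row lasts 1/10 s, in which the tool goes at most 50 mm and 8.59 degrees, less where a joint would pass 70% of its speed; a pose out of reach is approached as far as the arm can. A call with a number of a shift or a turn outside -1 to 1 is refused whole. A call with a gripper value outside its range is refused whole. The fingers move at their own pace and stop on an object; FORCE is the grip in N (left out, the last holds). Time passes only in rows, so rows that repeat a pose let the fingers close. It gives the time, the measured TCP pose, the force and the opening at its end, in the units of the state.
- env.get_state(): the state, without advancing time (a new reading comes with each control period).
- env.snapshot(name): name is "scene" or "top"; returns a dict with "pixels" (480x640x3 uint8, red, green, blue), "fx", "fy", "cx", "cy" (pixels), "extrinsics" (4x4, takes a point from world to camera coordinates). Camera axes: x right, y up, looking along -z (the intrinsics and any distortion apply to the point x, -y, -z); pixel columns grow to the right and rows downward; lengths in m; the calibration is good to about 2 mm. A picture is of the moment at which its call begins. There is no depth.
- env.sign_off(): hands the job in, once; it reports no verdict.
The state is a dict: "t": time; "qpos": joint angles; "qvel": joint speeds; "joint_torque": joint torques, N m; "tcp_pos": TCP position; "tool_rot": TCP orientation; "force": force on the tool from outside, world axes, zero at the start; "torque": the same for the moment, N m; "gripper_width": opening from 0.0 (shut) to 1.0 (fully open).
Only numpy, scipy, OpenCV 4.12 (cv2) and the standard library are available. Lean on these libraries where they do the work, as an engineer would, in place of code of your own. Each camera call takes 0.05 s, during which the arm holds its last target.

## Working session

There is one attempt and no reset: what is moved stays moved. The work goes in short steps, Python scripts to look and compute and a shell command to move; the robot and the scene stay as the last step left them, time stands still between calls to the robot, and variables do not carry over. Pictures are saved under pics/ and viewed, and the job is handed in when it is done.

```bash
mkdir -p pics; cat > h.py <<'E'
from bench import env
import numpy as np, cv2, json
def snap(n,f):
    s=env.snapshot(n); cv2.imwrite('pics/'+f+'.png',cv2.cvtColor(s['pixels'],cv2.COLOR_RGB2BGR))
    np.savez('pics/'+f+'.npz',**s); return s
def crop(f,u0,v0,u1,v1,k,out):
    im=cv2.imread('pics/'+f+'.png')[v0:v1,u0:u1]
    cv2.imwrite('pics/'+out+'.png',cv2.resize(im,None,fx=k,fy=k,interpolation=cv2.INTER_CUBIC))
def px2w(f,u,v,z):
    s=np.load('pics/'+f+'.npz'); E=s['extrinsics']; R=E[:3,:3];t=E[:3,3]
    d=R.T@np.array([(u-s['cx'])/s['fx'],-(v-s['cy'])/s['fy'],-1.]); c=-R.T@t
    return c+d*(z-c[2])/d[2]
def w2px(f,p):
    s=np.load('pics/'+f+'.npz'); E=s['extrinsics']; q=E[:3,:3]@np.array(p)+E[:3,3]
    return np.array([s['fx']*q[0]/-q[2]+s['cx'], s['fy']*q[1]/q[2]+s['cy']])
E
python3 - <<'E'
from h import *
print(env.get_state())
for n in('scene','top'):
    s=snap(n,n+'0'); print({k:v for k,v in s.items() if k!='pixels'})
E
```

```text
{'t': 0.0, 'qpos': array([-1.18198260e+00,  3.14219517e-01, -4.80619285e-02,  1.21016992e+00,
       -2.16819748e-05,  1.57081628e+00]), 'qvel': array([-0.00075154,  0.00044484, -0.00091608, -0.00086629,  0.0006776 ,
        0.00097838]), 'joint_torque': array([ 8.68740663e-04, -5.39588320e+01,  3.39747119e+01,  1.91828288e-02,
        1.65096876e-04, -9.69173499e-06]), 'tcp_pos': array([ 0.22728422, -0.5548146 ,  0.30304586]), 'tool_rot': array([-3.13993761e+00,  2.17149749e-05,  3.88793804e-01]), 'force': array([0.21324977, 0.1528427 , 0.40596036]), 'torque': array([-0.07437404, -0.00045719, -0.00883214]), 'gripper_width': 1.0030001319485986}
{'fx': 453.5421826592787, 'fy': 453.5421826592787, 'cx': 314.75956805119387, 'cy': 236.07719964752414, 'extrinsics': array([[-0.82472345, -0.56547844, -0.00808446,  0.47864413],
       [ 0.31621825, -0.47294676,  0.82239126, -0.2339532 ],
       [-0.46886805,  0.6756889 ,  0.56886489, -0.74980844],
       [ 0.        ,  0.        ,  0.        ,  1.        ]])}
{'fx': 439.87068813135494, 'fy': 439.87068813135494, 'cx': 319.74947830154593, 'cy': 237.26711825079738, 'extrinsics': array([[ 0.01712461, -0.99972482,  0.01603235,  0.01497266],
       [ 0.99377256,  0.01878402,  0.10983291, -0.59117892],
       [-0.11010383,  0.01405166,  0.99382076, -1.15480003],
       [ 0.        ,  0.        ,  0.        ,  1.        ]])}
```

View pics/scene0.png

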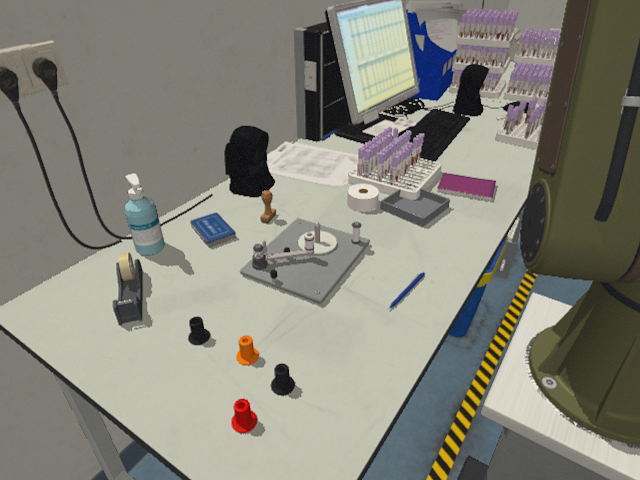

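View pics/top0.png

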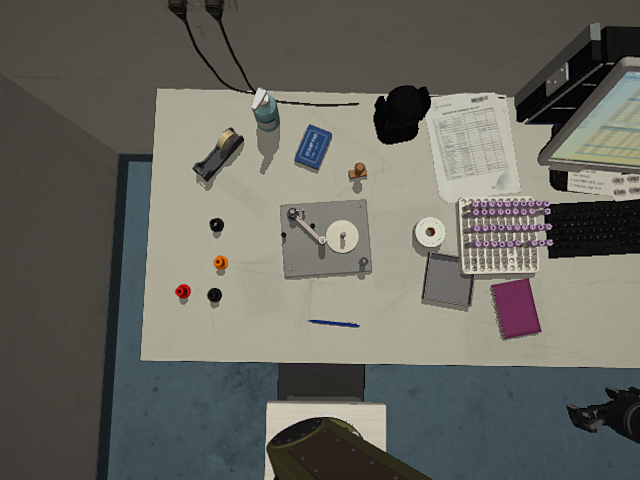

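The top view shows black adapters near (216,225) and (214,295), with orange and red decoys at (221,262) and (183,292). The spindle is near (342,236), the brake roller near (322,240) and the tray near (448,280). I'll enlarge these areas next.

```bash
python3 - <<'E'
from h import *
im=cv2.imread('pics/top0.png')
def up(u0,v0,w,h,k): return cv2.resize(im[v0:v0+h,u0:u0+w],None,fx=k,fy=k,interpolation=cv2.INTER_CUBIC)
a=up(196,208,40,36,10);b=up(194,278,40,36,10)
m=np.hstack([a,b]); m=np.clip(m.astype(float)*1.0,0,255)
g=np.clip(m*3,0,255)
cv2.imwrite('pics/ad.png',np.vstack([m[:300],g[:300]]).astype(np.uint8))
cv2.imwrite('pics/unw.png',up(270,190,110,95,7))
cv2.imwrite('pics/tray.png',up(410,240,75,75,8))
E
```

```text
(no output)
```

View pics/ad.png

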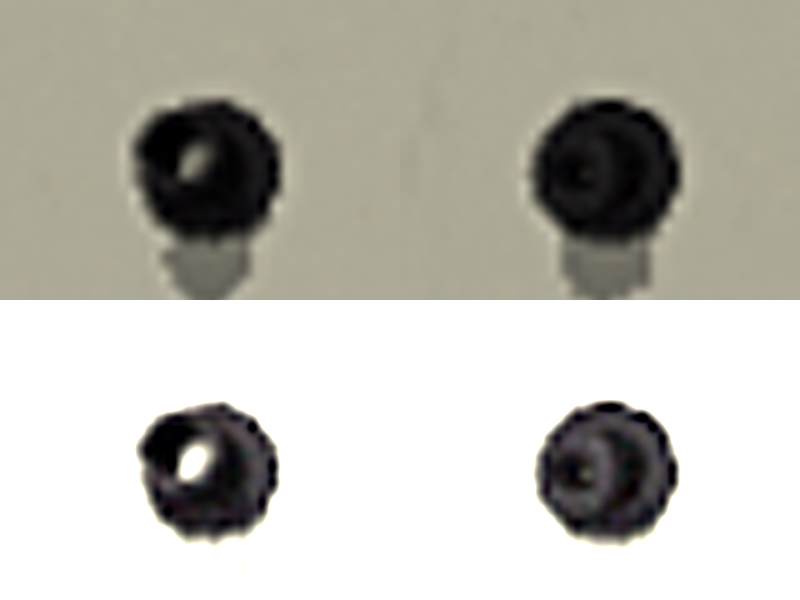

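View pics/unw.png

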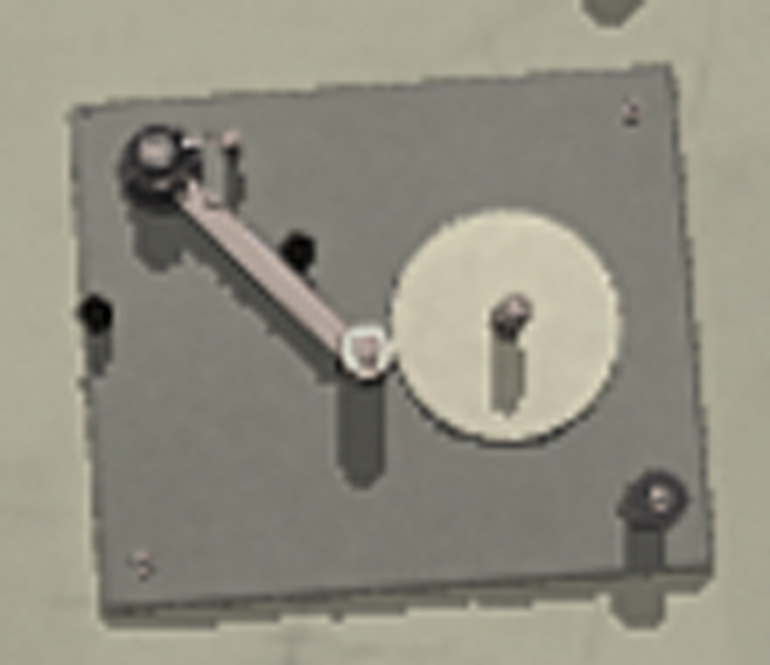

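View pics/tray.png

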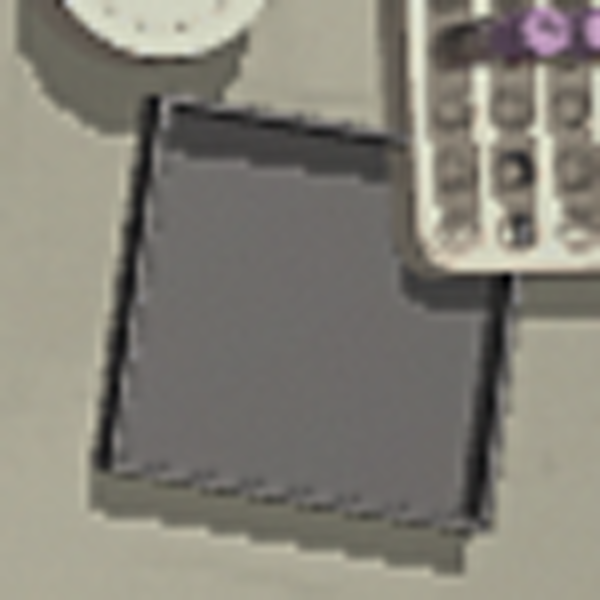

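```bash
cat > fit.py <<'E'
from h import *
from scipy.optimize import minimize
def circ(c,r,z,n=48):
    a=np.linspace(0,2*np.pi,n); return np.c_[c[0]+r*np.cos(a),c[1]+r*np.sin(a),np.full(n,z)]
K=8
def sil(f,parts,box):
    u0,v0,w,h=box; m=np.zeros((h*K,w*K),np.uint8)
    for P in parts:
        q=np.array([w2px(f,p) for p in P]); q=((q-[u0-.5,v0-.5])*K).astype(np.float32)
        cv2.fillPoly(m,[cv2.convexHull(q).astype(np.int32)],255)
    return cv2.resize(m,(w,h),interpolation=cv2.INTER_AREA)/255.
def fit_ad(f,c0,box):
    u0,v0,w,h=box; g=cv2.imread('pics/'+f+'.png')[v0:v0+h,u0:u0+w].max(2).astype(float)
    obs=np.clip((100-g)/60,0,1) # dark
    best=None
    def cost(c):
        s=sil(f,[np.r_[circ(c,.02,0),circ(c,.02,.004)],np.r_[circ(c,.012,0.003),circ(c,.012,.042)]],box)
        d=(s-obs); ; return 0
    def cost(c):
        s=sil(f,[np.r_[circ(c,.02,0),circ(c,.02,.004)],np.r_[circ(c,.012,0.003),circ(c,.012,.042)]],box)
        return np.sum((np.maximum(s,0)-obs)**2)
    r=minimize(cost,c0,method='Nelder-Mead',options=dict(initial_simplex=[c0,[c0[0]+.006,c0[1]],[c0[0],c0[1]+.006]],xatol=1e-4))
    return r.x,r.fun
E
sed -i '/; ; return 0/d' fit.py
python3 - <<'E'
from fit import *
for n,uv,b in(('far',(216.8,224.8),(200,208,34,34)),('near',(214.6,295),(198,278,34,34))):
    c=px2w('top0',*uv,0)[:2]; print(n,c)
    r=fit_ad('top0',list(c),b); print(' top',r)
    u=w2px('scene0',[*r[0],.02]); bb=(int(u[0])-25,int(u[1])-25,50,50)
    print(' scene',u,fit_ad('scene0',list(r[0]),bb))
cs=[px2w('top0',270+a/7,190+b/7,.016)[:2] for a,b in((72,108),(668,68),(712,572),(103,606))]
print(np.array(cs)); print(np.mean(cs,0), [np.linalg.norm(cs[i]-cs[(i+1)%4]) for i in range(4)])
# fit plate pose: corners in frame: rear-left, rear-right, front-right, front-left
L=np.array([(.1,.12),(.1,-.12),(-.1,-.12),(-.1,.12)]);C=np.array(cs);m=C.mean(0)
H=L.T@(C-m);U,S,V=np.linalg.svd(H);R=(U@V).T
print('yaw',np.arctan2(R[1,0],R[0,0]),'res',C-m-L@R.T)
f=lambda x,y:m+R@[x,y]
print('seat',f(0,-.045),'spindle tip px',px2w('top0',270+516/7,190+305/7,.074),'pivot',f(.07,.085),px2w('top0',270+157/7,190+152/7,.068))
print('roller',px2w('top0',270+366/7,190+348/7,.078), 'pred', f(-.012,.0117),'stop',f(-.036,.1144))
print('tray corners',[px2w('top0',410+a/8,240+b/8,.026)[:2].round(4) for a,b in((155,97),(100,470),(490,528))])
print('roll c',px2w('top0',429.5,232,.04),'stamp',px2w('top0',358,172,.05))
E
```

```text
far [0.62377319 0.31106631]
 top (array([0.62334888, 0.31118409]), np.float64(15.775447904652058))
 scene [197.79906948 328.70797338] (array([0.62369702, 0.31207455]), np.float64(48.34210111495578))
near [0.43083794 0.30878868]
 top (array([0.43136909, 0.30893032]), np.float64(11.81276432141484))
 scene [282.55617824 376.86307188] (array([0.43212965, 0.30951267]), np.float64(62.890153787005005))
[[ 0.67880884  0.13560355]
 [ 0.69956754 -0.09923273]
 [ 0.50110943 -0.11748053]
 [ 0.48383429  0.11836978]]
[0.59083002 0.00931502] [np.float64(0.23575199745449907), np.float64(0.1992952698738311), np.float64(0.236482138012985), np.float64(0.19573471210777726)]
yaw 0.08445465327920364 res [[-0.00154225 -0.00171919]
 [-0.00102858  0.00258912]
 [-0.00019953  0.00121218]
 [ 0.00277036 -0.00208211]]
seat [ 0.59462597 -0.03552459] spindle tip px [ 0.59708964 -0.03614385  0.074     ] pivot [0.65341042 0.09991686] [0.65317004 0.09918427 0.068     ]
roller [0.57950634 0.01957461 0.078     ] pred [0.57788585 0.01996106] stop [0.5453082  0.12027052]
tray corners [array([ 0.5566, -0.2727]), array([ 0.4308, -0.2529]), array([ 0.4137, -0.384 ])]
roll c [ 0.60985508 -0.26992819  0.04      ] stamp [ 0.76856076 -0.0746334   0.05      ]
```

The light spot seen through the far adapter (pixel 216,224) shows it has the wide bore. The near one shows only a pinhole, so the far adapter goes on the spindle. I'll write a helper that works out offsets, then set off.

```bash
cat > go.py <<'E'
import sys
from h import *
from scipy.spatial.transform import Rotation as Ro
# usage: go.py x y z yaw  (TCP target) -> offset & rotation in units from measured pose
s=env.get_state(); a=[float(v) for v in sys.argv[1:]]
R=Ro.from_euler('xyz',s['tool_rot']); T=Ro.from_euler('xyz',[np.pi,0,a[3]])
o=R.inv().apply(np.array(a[:3])-s['tcp_pos'])/.25; r=(R.inv()*T).as_rotvec()/np.deg2rad(30)
print('t',s['t'].__round__(2),'tcp',s['tcp_pos'].round(4),'rpy',s['tool_rot'].round(4),'F',s['force'].round(2),'w',round(s['gripper_width'],3),'\noff',o.round(3),'mm',np.round(np.linalg.norm(o)*250),'rot',r.round(3))
E
python3 -m inch '{"hand":[0,0,0,0,0,0,0],"offset":[[0.906,-0.839,0],[0.906,-0.839,0],[0.906,-0.839,0],[0.906,-0.839,0],[0.906,-0.839,0],[0.906,-0.839,0],[0.906,-0.839,0]],"rotation":[[0,0,-0.752],[0,0,-0.752],[0,0,-0.752],[0,0,-0.752],[0,0,-0.752],[0,0,-0.752],[0,0,-0.752]]}' 40
python3 go.py 0.6235 0.311 0.2 1.5708
```

```text
t: 0.8
tcp_pos: [0.3585, -0.2712, 0.3037]
tool_rot: [-3.14, -0.001, 0.788]
force: [-0.5, 0.7, 0.2]
gripper_width: 0.997
t 0.8 tcp [ 0.3585 -0.2712  0.3037] rpy [-3.1403e+00 -1.4000e-03  7.8770e-01] F [-0.54  0.73  0.25] w 0.997 
off [ 2.398 -0.891  0.419] mm 648.0 rot [-1.000e-03 -3.000e-03 -1.496e+00]
```

```bash

python3 -m inch '{"hand":[0,0,0,0,0,0],"offset":[[1,-0.37,0],[1,-0.37,0],[1,-0.37,0],[1,-0.37,0],[1,-0.37,0],[1,-0.37,0]],"rotation":[[0,0,-0.75],[0,0,-0.75],[0,0,-0.75],[0,0,-0.75],[0,0,-0.75],[0,0,-0.75]]}'
python3 go.py 0.6235 0.311 0.2 1.5708
```

```text
t: 1.4
tcp_pos: [0.471, -0.0303, 0.3037]
tool_rot: [3.141, -0.001, 1.179]
force: [0.3, -0.1, -0.1]
gripper_width: 1.0
t 1.4 tcp [ 0.471  -0.0303  0.3037] rpy [ 3.1415e+00 -1.0000e-03  1.1790e+00] F [ 0.28 -0.09 -0.11] w 1.0 
off [1.494 0.043 0.416] mm 388.0 rot [ 0.001 -0.002 -0.748]
```

```bash

python3 -m inch '{"hand":[0,0,0,0,0,0],"offset":[[1,0.03,0.2],[1,0.03,0.2],[1,0.03,0.2],[1,0.03,0.2],[1,0.03,0.2],[1,0.03,0.2]],"rotation":[[0,0,-0.748],[0,0,-0.748],[0,0,-0.748],[0,0,-0.748],[0,0,-0.748],[0,0,-0.748]]}'
python3 go.py 0.6235 0.3115 0.2 1.5708
```

```text
t: 2.0
tcp_pos: [0.5741, 0.1983, 0.2514]
tool_rot: [-3.14, -0.001, 1.571]
force: [0.5, -1.7, -0.8]
gripper_width: 1.0
t 2.0 tcp [0.5741 0.1983 0.2514] rpy [-3.1402e+00 -7.0000e-04  1.5710e+00] F [ 0.48 -1.73 -0.75] w 1.0 
off [0.453 0.198 0.206] mm 134.0 rot [-0.003 -0.001  0.   ]
```

```bash

python3 -m inch '{"hand":[0,0,0,0,0],"offset":[[0.453,0.198,0.3],[0.453,0.198,0.3],[0.453,0.198,0.3],[0.453,0.198,0.3],[0.453,0.198,0.3]],"rotation":[[0,0,0],[0,0,0],[0,0,0],[0,0,0],[0,0,0]]}'
python3 go.py 0.6235 0.3115 0.083 1.5708
python3 - <<'E'
from h import *
snap('scene','s1');crop('s1',120,220,320,370,4,'s1c')
E
```

```text
t: 2.5
tcp_pos: [0.6223, 0.3066, 0.1773]
tool_rot: [-3.139, 0.002, 1.567]
force: [0.9, -0.6, 0.9]
gripper_width: 1.0
t 2.5 tcp [0.6223 0.3066 0.1773] rpy [-3.1390e+00  2.1000e-03  1.5672e+00] F [ 0.9  -0.57  0.91] w 1.0 
off [0.02  0.006 0.377] mm 94.0 rot [-0.005  0.004 -0.007]
```

View pics/s1c.png

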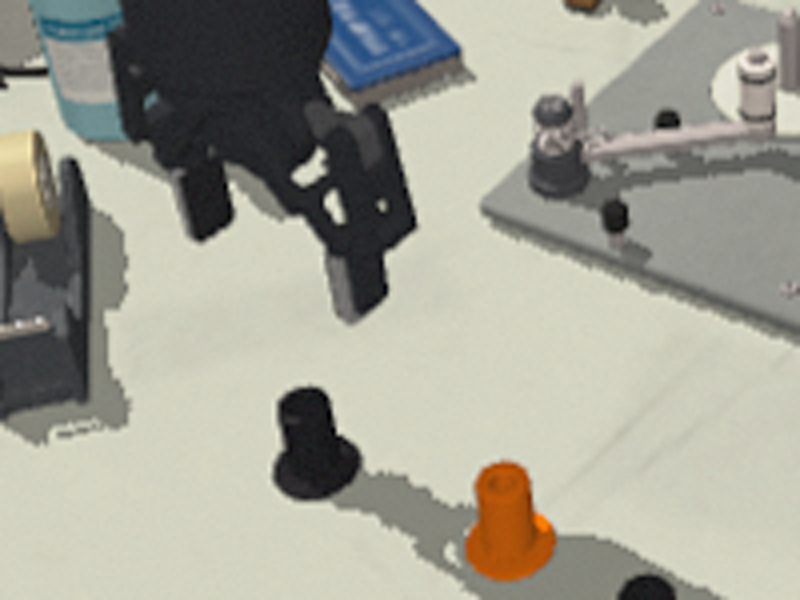

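The gripper is above the far adapter at crop (315,450), with the jaws open along x. Next it descends and grips.

```bash

python3 -m inch '{"hand":[0,0,0,0,0.5,1,1,1,1,1,1],"offset":[[0,0,0.15],[0,0,0.3],[0,0,0.372],[0,0,0.372],[0,0,0.372],[0,0,0.372],[0,0,0.372],[0,0,0.372],[0,0,0.372],[0,0,0.372],[0,0,0.372]],"rotation":[[0,0,0],[0,0,0],[0,0,0],[0,0,0],[0,0,0],[0,0,0],[0,0,0],[0,0,0],[0,0,0],[0,0,0],[0,0,0]]}' 30
python3 go.py 0.6235 0.3115 0.083 1.5708
python3 - <<'E'
from h import *
snap('scene','s2');crop('s2',120,220,320,370,4,'s2c')
E
```

```text
t: 3.65
tcp_pos: [0.6235, 0.3078, 0.0873]
tool_rot: [3.14, -0.001, 1.567]
force: [-0.8, 0.1, 6.3]
gripper_width: 0.27
t 3.65 tcp [0.6235 0.3078 0.0873] rpy [ 3.1398e+00 -6.0000e-04  1.5670e+00] F [-0.78  0.1   6.28] w 0.27 
off [0.015 0.    0.017] mm 6.0 rot [ 0.003 -0.001 -0.007]
```

View pics/s2c.png

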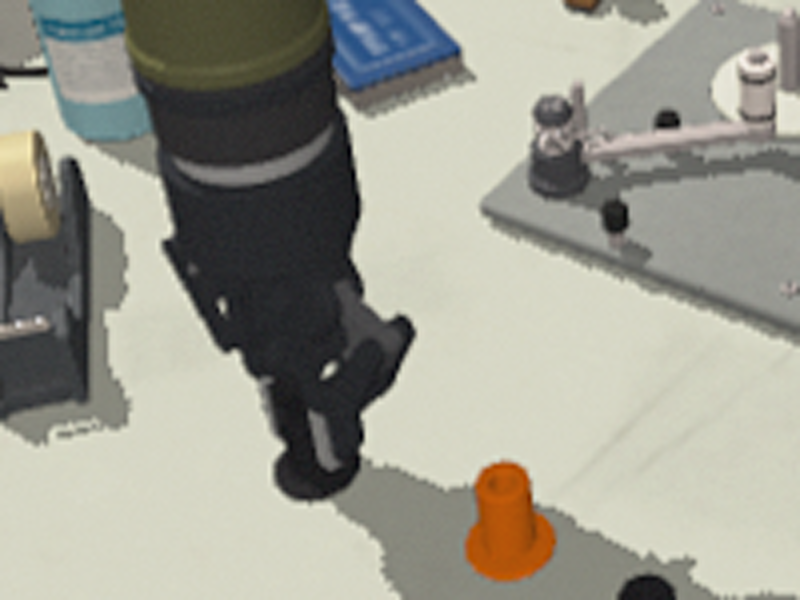

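Gripped: width 0.27 is about 23 mm. Now I lift it and carry it toward the spindle.

```bash

python3 -m inch '{"hand":[1,1,1,1,1,1,1,1,1,1],"offset":[[0,0,-0.15],[0,0,-0.3],[0,0,-0.45],[-0.2,0,-0.45],[-0.4,-0.03,-0.45],[-0.6,-0.06,-0.45],[-0.8,-0.1,-0.45],[-1,-0.1,-0.45],[-1,-0.1,-0.45],[-1,-0.1,-0.45]],"rotation":[[0,0,0],[0,0,0],[0,0,0],[0,0,0],[0,0,0],[0,0,0],[0,0,0],[0,0,0],[0,0,0],[0,0,0]]}' 
python3 go.py 0.596 -0.040 0.2 1.5708
```

```text
t: 4.7
tcp_pos: [0.5968, 0.0563, 0.1987]
tool_rot: [3.141, -0.0, 1.564]
force: [-0.1, -0.4, -0.6]
gripper_width: 0.273
t 4.7 tcp [0.5968 0.0563 0.1987] rpy [ 3.1413e+00 -4.0000e-04  1.5642e+00] F [-0.14 -0.36 -0.64] w 0.273 
off [-0.385 -0.001 -0.005] mm 96.0 rot [ 0.001 -0.001 -0.013]
```

```bash

python3 -m inch '{"hand":[1,1,1,1,1,1],"offset":[[-0.2,0,0],[-0.385,0,0],[-0.385,0,0],[-0.385,0,0],[-0.385,0,0],[-0.385,0,0]],"rotation":[[0,0,-0.013],[0,0,-0.013],[0,0,-0.013],[0,0,-0.013],[0,0,-0.013],[0,0,-0.013]]}' 
python3 - <<'E'
from h import *
snap('scene','s3');crop('s3',220,150,380,270,5,'s3c')
snap('top','t3');crop('t3',290,180,390,255,8,'t3c')
E
python3 go.py 0.596 -0.040 0.2 1.5708
```

```text
t: 5.3
tcp_pos: [0.5966, -0.0369, 0.1983]
tool_rot: [-3.142, -0.0, 1.576]
force: [0.3, -0.0, -1.3]
gripper_width: 0.268
t 5.4 tcp [ 0.5965 -0.0373  0.1984] rpy [-3.1415e+00 -2.0000e-04  1.5757e+00] F [ 1.27  0.19 -0.12] w 0.272 
off [-0.011 -0.002 -0.007] mm 3.0 rot [-0.    -0.     0.009]
```

View pics/s3c.png

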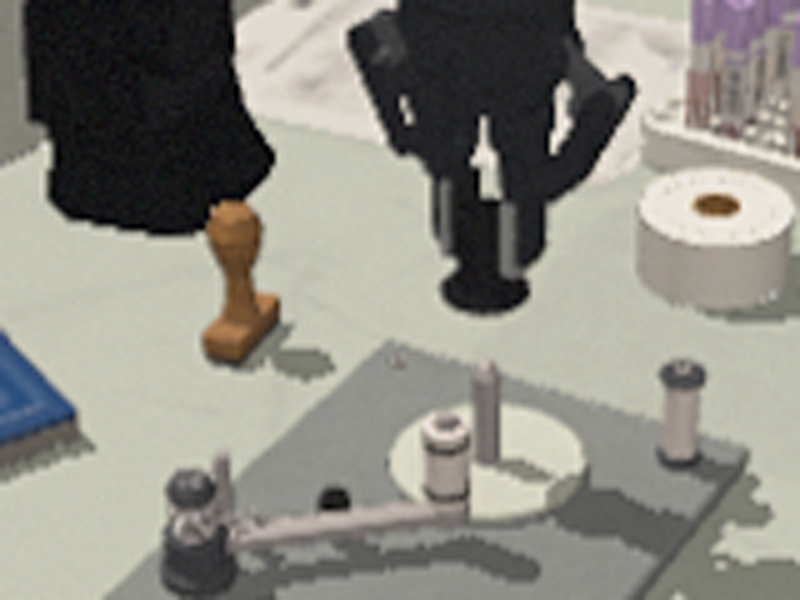

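View pics/t3c.png

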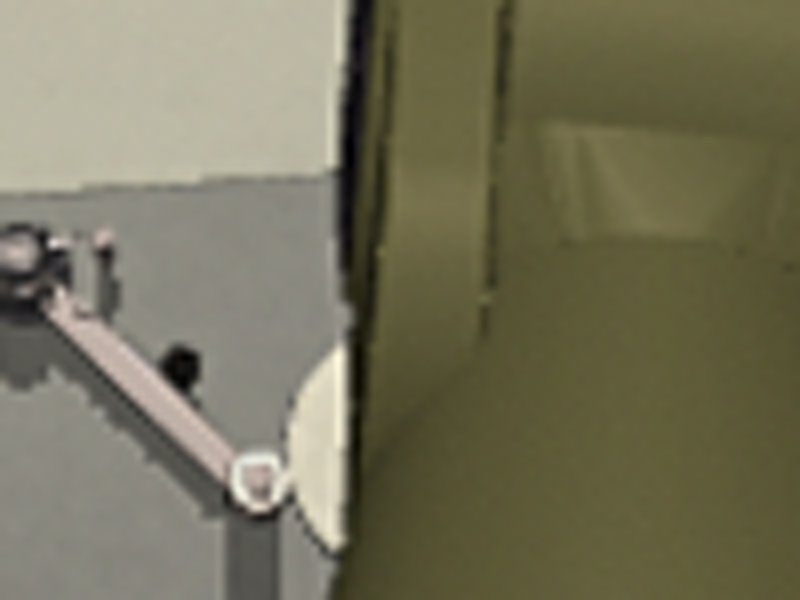

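```bash
python3 - <<'E'
from fit import *
from scipy.optimize import fsolve
print('tip from scene',px2w('s3',220+485/5,150+363/5,.074), 'roller top',px2w('s3',220+446/5,150+416/5,.078))
def fl(c,z):
    q=np.array([w2px('s3',p) for p in np.r_[circ(c,.02,z),circ(c,.02,z+.004)]]); return (q[:,0].min()+q[:,0].max())/2,q[:,1].max(),q[:,0].max()-q[:,0].min()
for z in(.109,.111,.113):
    r=fsolve(lambda c:np.array(fl(c,z)[:2])-[220+485/5,150+313.5/5],[.596,-.036]); print(z,r,fl(r,z))
for p in([.596,-.036,.074],[.596,-.036,.022]): print(w2px('s3',p), ((w2px('s3',p)-[220,150])*5))
E
```

```text
tip from scene [ 0.59514132 -0.0314077   0.074     ] roller top [0.58215874 0.0172316  0.078     ]
0.109 [ 0.59788863 -0.03578711] (np.float64(317.0000000000025), np.float64(212.70000000000198), np.float64(18.310878852405438))
0.111 [ 0.59606114 -0.03311727] (np.float64(317.0), np.float64(212.69999999999993), np.float64(18.381443508603184))
0.113 [ 0.59423365 -0.03044744] (np.float64(316.99999999999534), np.float64(212.6999999999992), np.float64(18.452554139107065))
[317.83910362 221.55108369] [489.1955181  357.75541845]
[317.93474592 240.59423517] [489.67372958 452.97117584]
```

```bash
python3 - <<'E'
from h import *
crop('s3',290,180,340,260,10,'s3d')
im=cv2.imread('pics/s3d.png'); im=np.clip(im.astype(float)*1.6,0,255); cv2.imwrite('pics/s3d.png',im[:600].astype(np.uint8)); crop('top0',325,215,365,255,14,'t0d')
E
```

```text
(no output)
```

View pics/s3d.png

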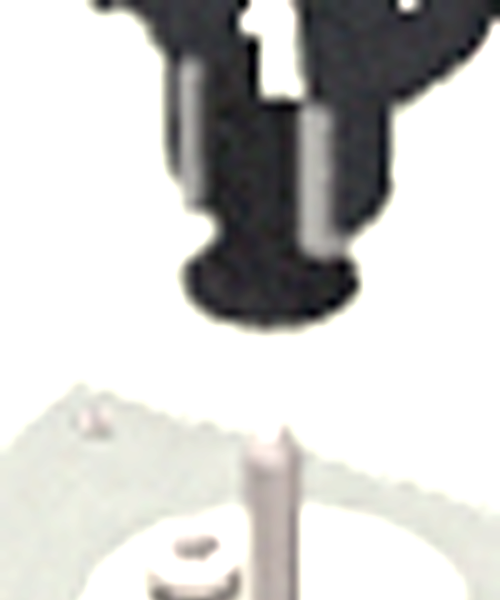

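View pics/t0d.png

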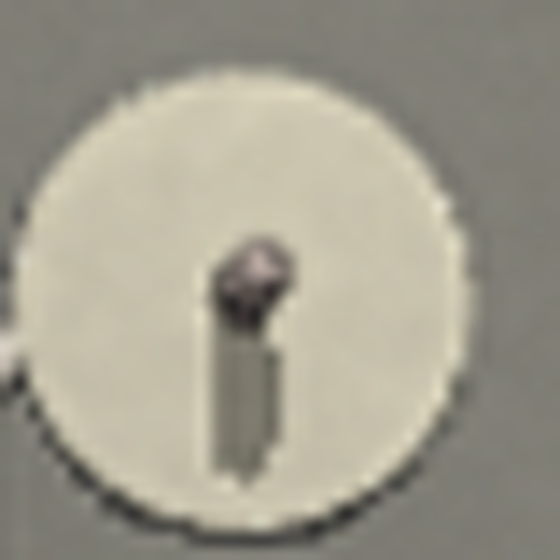

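```bash
python3 - <<'E'
from fit import *
from scipy.optimize import fsolve,least_squares
def cp(u0,v0,k,a,b): return np.array([u0+(a+.5)/k-.5, v0+(b+.5)/k-.5])
tt=cp(325,215,14,264,258); tp=cp(325,215,14,241,296)
print('top tip',px2w('top0',*tt,.074),'platform',px2w('top0',*tp,.022))
# platform & scene ellipse: fit
im=cv2.imread('pics/scene0.png')[225:265,285:345].astype(float)
# top: segment the platform disc (bright)
t=cv2.imread('pics/top0.png')[215:257,322:366].astype(float)
print(t[21,3:],'') if 0 else None
obs=np.clip((t.mean(2)-140)/40,0,1)
def cost(c): return np.sum((sil('top0',[circ(c,.045,.022)],(322,215,44,42))-obs)**2)
best=min(((cost((x,y)),x,y) for x in np.arange(.588,.603,.001) for y in np.arange(-.044,-.028,.001)))
print('platform disc fit top',best)
st=cp(290,180,10,273,440)
print('scene tip',st,px2w('s3',*st,.0725))
# triangulate tip from both
E=[('top0',tt),('s3',st)]
r=least_squares(lambda p:np.r_[w2px('top0',p)-tt,w2px('s3',p)-st],[.596,-.036,.074]); print(r.x,r.fun)
fu=cp(290,180,10,270.5,329)
def fl(c,z):
    q=np.array([w2px('s3',p) for p in np.r_[circ(c,.02,z),circ(c,.02,z+.004)]]); return (q[:,0].min()+q[:,0].max())/2,q[:,1].max()
for z in(.109,.111,.113): print(z,fsolve(lambda c:np.array(fl(c,z))-fu,[.596,-.036]))
E
```

```text
top tip [ 0.59866884 -0.03528675  0.074     ] platform [ 0.59746082 -0.034432    0.022     ]
platform disc fit top (np.float64(103.70777537485583), np.float64(0.597), np.float64(-0.03399999999999999))
scene tip [316.85 223.55] [ 0.59454593 -0.02992489  0.0725    ]
[ 0.59906671 -0.0359523   0.06762514] [ 0.08636332  0.14475069 -0.14363677 -0.010493  ]
0.109 [ 0.59919025 -0.03614831]
0.111 [ 0.59735773 -0.03347705]
0.113 [ 0.59552521 -0.03080579]
```

```bash

python3 -m inch '{"hand":[1,1,1,1,1,1,1],"offset":[[-0.004,0.002,0.07],[-0.004,0.002,0.13],[-0.004,0.002,0.15],[-0.004,0.002,0.17],[-0.004,0.002,0.19],[-0.004,0.002,0.21],[-0.004,0.002,0.21]],"rotation":[[0,0,0],[0,0,0],[0,0,0],[0,0,0],[0,0,0],[0,0,0],[0,0,0]]}' 
python3 - <<'E'
from h import *
snap('scene','s4');crop('s4',260,170,360,245,8,'s4c')
E
python3 go.py 0.5975 -0.040 0.11 1.5708
```

```text
t: 6.1
tcp_pos: [0.5967, -0.0396, 0.1455]
tool_rot: [-3.141, -0.0, 1.574]
force: [-0.8, 0.0, 0.2]
gripper_width: 0.273
t 6.15 tcp [ 0.5968 -0.0397  0.1458] rpy [-3.1413  0.      1.5737] F [-0.34  0.   -0.67] w 0.275 
off [-0.001  0.003  0.143] mm 36.0 rot [-0.001  0.     0.006]
```

View pics/s4c.png

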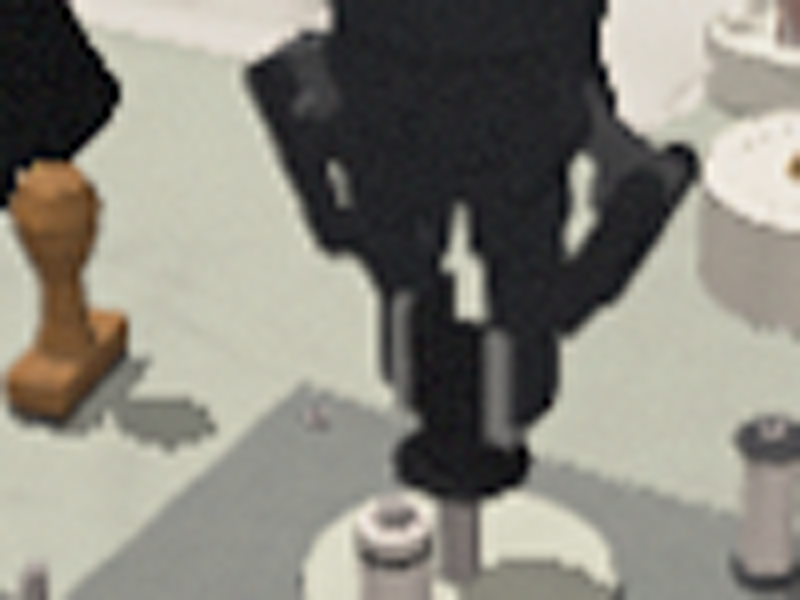

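The spindle has gone into the bore with no force, so this is the right adapter. I'll keep lowering it.

```bash

python3 -m inch '{"hand":[1,1,1,1,1,1,1],"offset":[[0,0,0.03],[0,0,0.06],[0,0,0.09],[0,0,0.115],[0,0,0.13],[0,0,0.145],[0,0,0.145]],"rotation":[[0,0,0],[0,0,0],[0,0,0],[0,0,0],[0,0,0],[0,0,0],[0,0,0]]}' 
python3 - <<'E'
from h import *
snap('scene','s5');crop('s5',260,170,360,245,8,'s5c')
E
python3 go.py 0.5975 -0.040 0.11 1.5708
```

```text
t: 6.85
tcp_pos: [0.597, -0.0397, 0.1096]
tool_rot: [3.142, -0.0, 1.574]
force: [0.1, -0.5, 0.1]
gripper_width: 0.269
t 6.9 tcp [ 0.597  -0.0397  0.1096] rpy [3.1414 0.     1.5737] F [-0.44 -0.1  -0.21] w 0.273 
off [-0.001  0.002 -0.001] mm 1.0 rot [0.    0.    0.006]
```

View pics/s5c.png

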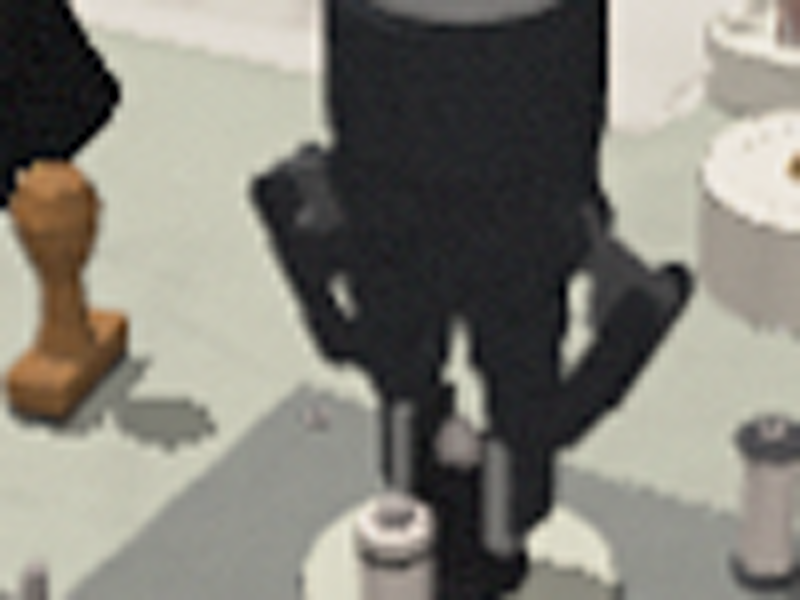

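```bash

python3 -m inch '{"hand":[1,1,1,1],"offset":[[0,0,0.004],[0,0,0.008],[0,0,0.012],[0,0,0.012]],"rotation":[[0,0,0],[0,0,0],[0,0,0],[0,0,0]]}' ; python3 go.py 0.5975 -0.040 0.11 1.5708
```

```text
t: 7.3
tcp_pos: [0.5972, -0.0397, 0.1092]
tool_rot: [3.14, 0.0, 1.574]
force: [-7.7, 0.2, 20.5]
gripper_width: 0.27
t 7.3 tcp [ 0.5972 -0.0397  0.1092] rpy [3.1401e+00 1.0000e-04 1.5737e+00] F [-7.74  0.18 20.46] w 0.27 
off [-0.001  0.001 -0.003] mm 1.0 rot [0.003 0.    0.006]
```

Contact force is 20 N at the seated height, so the flange is down. I'll release and rise.

```bash

python3 -m inch '{"hand":[0.5,0.3,0.3,0.3,0.3,0.3,0.3,0.3,0.3,0.3],"offset":[[0,0,-0.006],[0,0,-0.01],[0,0,-0.01],[0,0,-0.01],[0,0,-0.1],[0,0,-0.2],[0,0,-0.35],[0,0,-0.4],[0,0,-0.4],[0,0,-0.4]],"rotation":[[0,0,0],[0,0,0],[0,0,0],[0,0,0],[0,0,0],[0,0,0],[0,0,0],[0,0,0],[0,0,0],[0,0,0]]}' ; python3 go.py 0.4316 0.309 0.2 1.5708
python3 - <<'E'
from h import *
snap('scene','s6');crop('s6',260,170,360,245,8,'s6c')
E
```

```text
t: 8.3
tcp_pos: [0.5965, -0.0397, 0.2056]
tool_rot: [-3.141, -0.0, 1.574]
force: [-0.4, 0.7, -0.3]
gripper_width: 0.7
t 8.3 tcp [ 0.5965 -0.0397  0.2056] rpy [-3.1406e+00 -1.0000e-04  1.5737e+00] F [-0.42  0.74 -0.3 ] w 0.7 
off [ 1.397 -0.656  0.023] mm 386.0 rot [-0.002 -0.     0.005]
```

View pics/s6c.png

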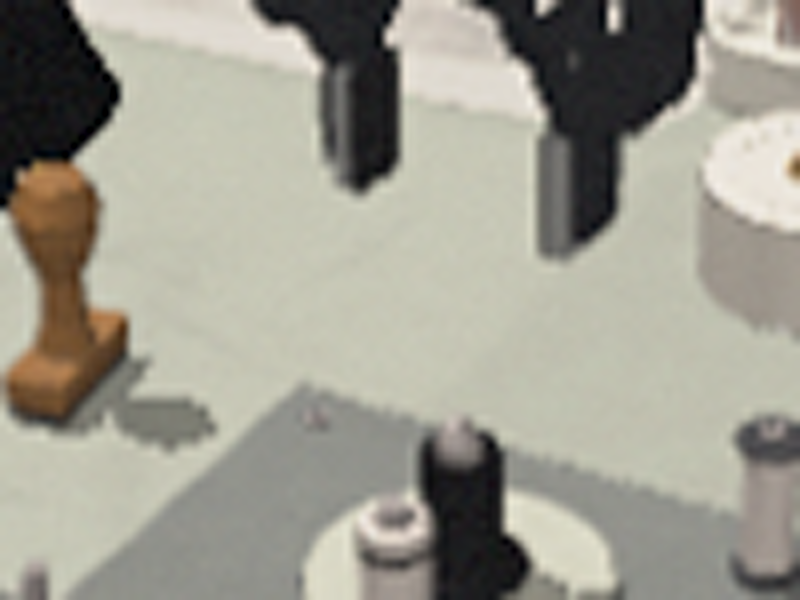

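The adapter is seated upright, with the spindle tip showing above it at crop (458,440). Next is the near adapter.

```bash

python3 -m inch '{"hand":[0.2,0,0,0,0,0],"offset":[[0.95,-0.45,0],[0.95,-0.45,0],[0.95,-0.45,0],[0.95,-0.45,0],[0.95,-0.45,0],[0.95,-0.45,0]],"rotation":[[0,0,0],[0,0,0],[0,0,0],[0,0,0],[0,0,0],[0,0,0]]}' >/dev/null
python3 -m inch '{"hand":[0,0,0,0,0],"offset":[[0.18,-0.085,0.15],[0.36,-0.17,0.2],[0.447,-0.206,0.2],[0.447,-0.206,0.2],[0.447,-0.206,0.2]],"rotation":[[0,0,0.005],[0,0,0.005],[0,0,0.005],[0,0,0.005],[0,0,0.005]]}'
 python3 go.py 0.4318 0.309 0.088 1.5708
```

```text
t: 9.45
tcp_pos: [0.4312, 0.3087, 0.1553]
tool_rot: [-3.14, 0.002, 1.573]
force: [0.3, 0.0, -0.3]
gripper_width: 1.0
t 9.45 tcp [0.4312 0.3087 0.1553] rpy [-3.1400e+00  2.1000e-03  1.5725e+00] F [ 0.3   0.04 -0.32] w 1.0 
off [0.002 0.003 0.269] mm 67.0 rot [-0.003  0.004  0.003]
```

```bash

python3 -m inch '{"hand":[0,0,0,0,1,1,1,1,1],"offset":[[0,0,0.15],[0,0,0.24],[0,0,0.262],[0,0,0.262],[0,0,0.262],[0,0,0.262],[0,0,0.262],[0,0,0.262],[0,0,0.262]],"rotation":[[0,0,0],[0,0,0],[0,0,0],[0,0,0],[0,0,0],[0,0,0],[0,0,0],[0,0,0],[0,0,0]]}' 30
python3 go.py 0.49 -0.31 0.24 1.5708
python3 - <<'E'
from h import *
snap('scene','s7');crop('s7',220,300,380,420,5,'s7c')
E
```

```text
t: 10.35
tcp_pos: [0.4323, 0.3094, 0.0919]
tool_rot: [3.141, -0.001, 1.571]
force: [0.4, -1.1, 5.3]
gripper_width: 0.27
t 10.35 tcp [0.4323 0.3094 0.0919] rpy [ 3.1405e+00 -6.0000e-04  1.5713e+00] F [ 0.36 -1.08  5.3 ] w 0.27 
off [-2.477  0.23  -0.593] mm 639.0 rot [ 0.002 -0.001  0.001]
```

View pics/s7c.png

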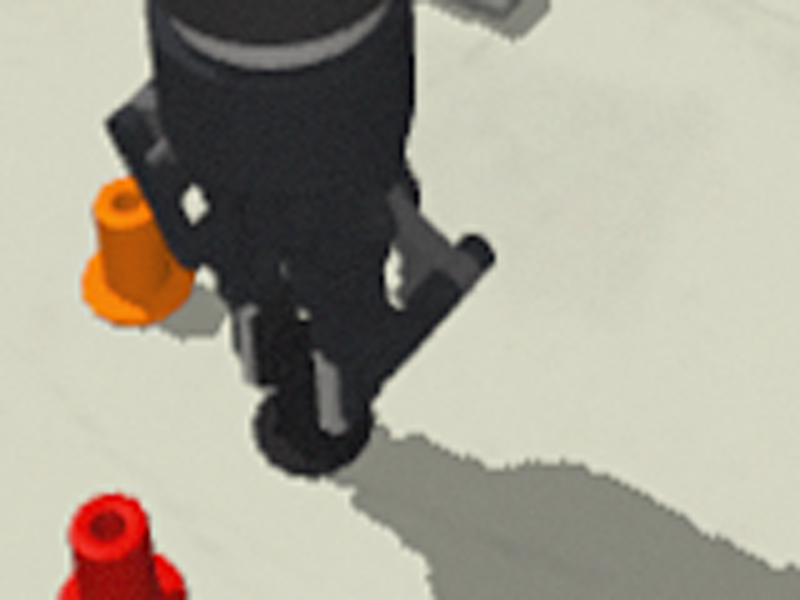

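The near adapter is gripped. Now I lift it and carry it to the tray.

```bash

python3 -m inch '{"hand":[1,1,1,1,1,1,1,1,1],"offset":[[0,0,-0.15],[0,0,-0.35],[0,0,-0.5],[-0.2,0.03,-0.5],[-0.4,0.06,-0.5],[-0.6,0.09,-0.5],[-0.8,0.12,-0.5],[-1,0.15,-0.5],[-1,0.15,-0.5]],"rotation":[[0,0,0],[0,0,0],[0,0,0],[0,0,0],[0,0,0],[0,0,0],[0,0,0],[0,0,0],[0,0,0]]}' >/dev/null
python3 -m inch '{"hand":[1,1,1,1,1,1,1],"offset":[[-0.2,0,0],[-0.4,0,0],[-0.6,0,0],[-0.8,0,0],[-1,0,0],[-1,0,0],[-1,0,0]],"rotation":[[0,0,0],[0,0,0],[0,0,0],[0,0,0],[0,0,0],[0,0,0],[0,0,0]]}' 
python3 go.py 0.47 -0.312 0.2 1.5708
python3 - <<'E'
from h import *
for z in(0,.03,.06): print(px2w('top0',462,272,z),px2w('top0',465,246,z+.04))
E
```

```text
t: 12.0
tcp_pos: [0.4694, -0.1912, 0.2159]
tool_rot: [-3.141, -0.001, 1.569]
force: [0.3, 0.7, -1.0]
gripper_width: 0.267
t 12.0 tcp [ 0.4694 -0.1912  0.2159] rpy [-3.1412e+00 -9.0000e-04  1.5689e+00] F [ 0.31  0.72 -1.05] w 0.267 
off [-0.483  0.003  0.063] mm 122.0 rot [-0.001 -0.002 -0.004]
[ 0.50528029 -0.36959992  0.        ] [ 0.57372907 -0.3654185   0.04      ]
[ 0.50416213 -0.35940736  0.03      ] [ 0.57082118 -0.35498517  0.07      ]
[ 0.50304396 -0.34921481  0.06      ] [ 0.56791329 -0.34455185  0.1       ]
```

```bash

python3 -m inch '{"hand":[1,1,1,1,1,1],"offset":[[-0.2,0,0],[-0.4,0,0],[-0.48,0,0],[-0.48,0,0],[-0.48,0,0.2],[-0.48,0,0.2]],"rotation":[[0,0,0],[0,0,0],[0,0,0],[0,0,0],[0,0,0],[0,0,0]]}' 
python3 go.py 0.47 -0.312 0.1 1.5708
python3 - <<'E'
from h import *
snap('scene','s8');crop('s8',340,120,500,240,5,'s8c')
E
```

```text
t: 12.6
tcp_pos: [0.4668, -0.3064, 0.1612]
tool_rot: [-3.134, -0.006, 1.573]
force: [-2.0, 0.8, -1.5]
gripper_width: 0.273
t 12.6 tcp [ 0.4668 -0.3064  0.1612] rpy [-3.1338 -0.0062  1.5735] F [-1.95  0.85 -1.52] w 0.273 
off [-0.024  0.015  0.245] mm 62.0 rot [-0.015 -0.012  0.005]
```

View pics/s8c.png

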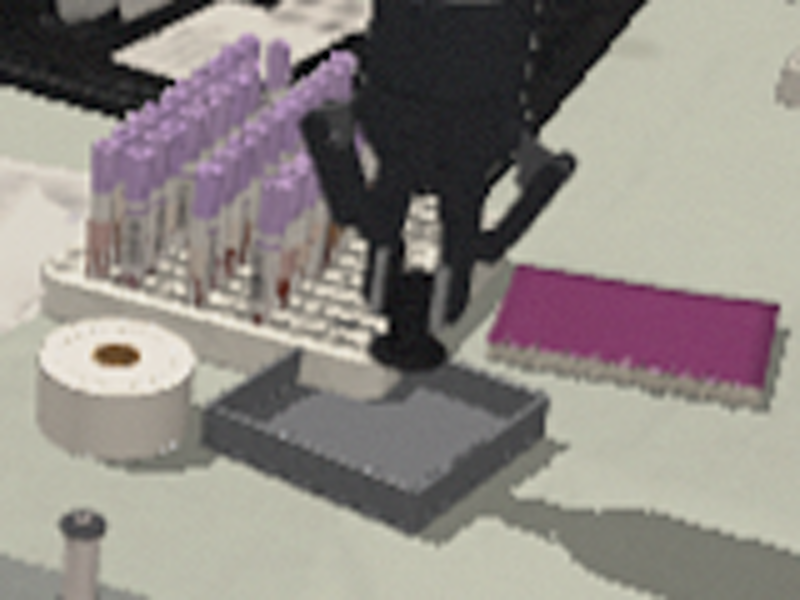

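```bash

python3 -m inch '{"hand":[1,1,1,1,1,1,1,1],"offset":[[0,0,0.05],[0,0,0.15],[0,0,0.2],[0,0,0.22],[0,0,0.235],[0,0,0.245],[0,0,0.255],[0,0,0.26]],"rotation":[[0,0,0],[0,0,0],[0,0,0],[0,0,0],[0,0,0],[0,0,0],[0,0,0],[0,0,0]]}' 
python3 go.py 0.47 -0.312 0.096 1.5708
python3 - <<'E'
from h import *
snap('scene','s9');crop('s9',340,120,500,240,5,'s9c')
E
```

```text
t: 13.45
tcp_pos: [0.4698, -0.3111, 0.1015]
tool_rot: [3.141, 0.0, 1.571]
force: [0.3, 0.9, -0.8]
gripper_width: 0.267
t 13.45 tcp [ 0.4698 -0.3111  0.1015] rpy [3.1410e+00 4.0000e-04 1.5709e+00] F [ 0.27  0.89 -0.85] w 0.267 
off [-0.003  0.001  0.022] mm 6.0 rot [0.001 0.001 0.   ]
```

View pics/s9c.png

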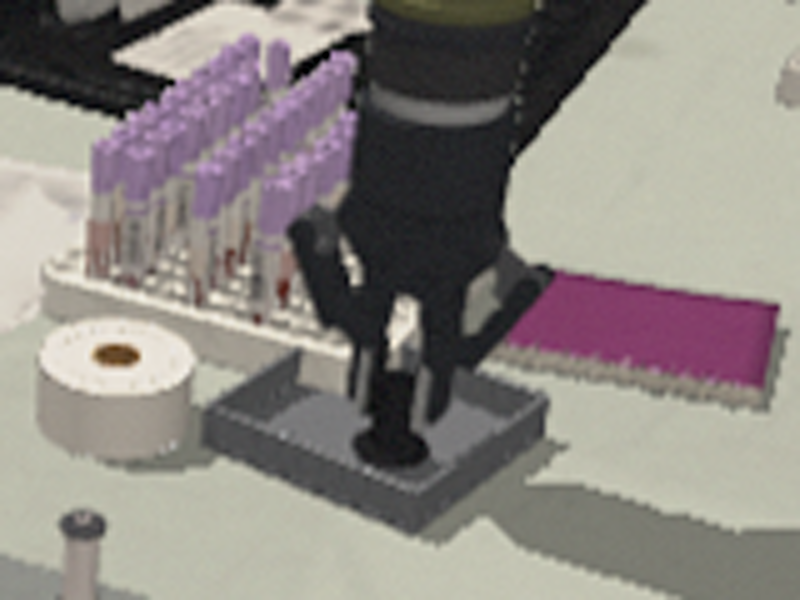

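The adapter is inside the tray at crop (392,445) and still a few mm above the floor. I'll lower it to contact.

```bash

python3 -m inch '{"hand":[1,1,1,1,1],"offset":[[0,0,0.008],[0,0,0.016],[0,0,0.022],[0,0,0.028],[0,0,0.028]],"rotation":[[0,0,0],[0,0,0],[0,0,0],[0,0,0],[0,0,0]]}' 
```

```text
t: 14.0
tcp_pos: [0.4697, -0.311, 0.0959]
tool_rot: [3.141, 0.0, 1.571]
force: [-4.6, 3.8, 17.0]
gripper_width: 0.27
```

```bash

python3 -m inch '{"hand":[0.5,0.35,0.35,0.35,0.35,0.35,0.35,0.35,0.35,0.35],"offset":[[0,0,-0.006],[0,0,-0.008],[0,0,-0.008],[0,0,-0.01],[0,0,-0.1],[0,0,-0.2],[0,0,-0.35],[0,0,-0.5],[0,0,-0.5],[0,0,-0.5]],"rotation":[[0,0,0],[0,0,0],[0,0,0],[0,0,0],[0,0,0],[0,0,0],[0,0,0],[0,0,0],[0,0,0],[0,0,0]]}'
python3 - <<'E'
from h import *
snap('scene','s10');crop('s10',340,120,500,240,5,'s10c')
E
```

```text
t: 15.0
tcp_pos: [0.4702, -0.3113, 0.22]
tool_rot: [3.14, 0.001, 1.571]
force: [-0.5, 0.1, 0.4]
gripper_width: 0.657
```

View pics/s10c.png

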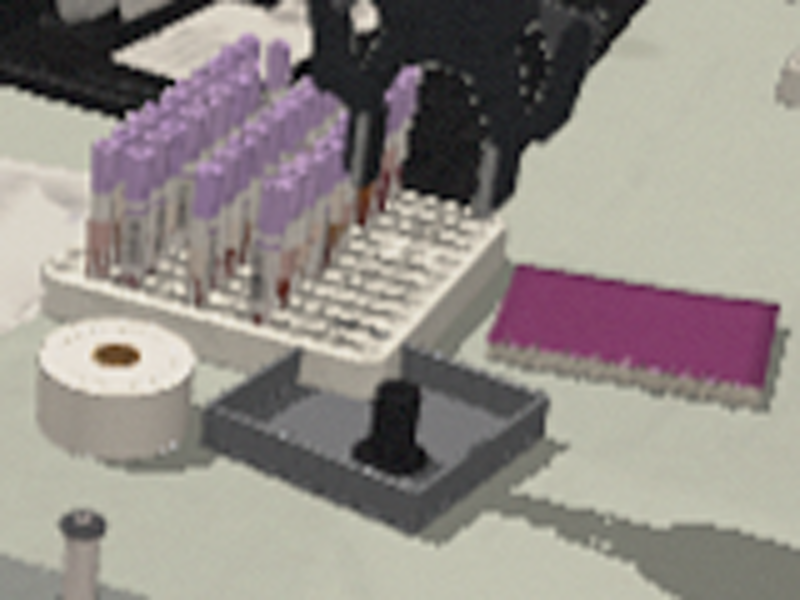

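The spare stands upright on the tray floor at crop (395,440). Next is the roller, so I'll move above it.

```bash

python3 -m inch '{"hand":[0.4,0.4,0.4,0.4,0.4,0.4],"offset":[[0.2,0.06,0],[0.4,0.12,0],[0.6,0.2,0],[0.8,0.27,0],[0.95,0.33,0],[0.95,0.33,0]],"rotation":[[0,0,0],[0,0,0],[0,0,0],[0,0,0],[0,0,0],[0,0,0]]}' >/dev/null
python3 -m inch '{"hand":[0.4,0.4,0.4,0.4,0.4],"offset":[[0.2,0.05,0],[0.372,0.109,0],[0.372,0.109,0],[0.372,0.109,0.1],[0.372,0.109,0.1]],"rotation":[[0,0,0],[0,0,0],[0,0,0],[0,0,0],[0,0,0]]}' 
python3 go.py 0.580 0.020 0.118 1.5708
python3 - <<'E'
from h import *
s=snap('scene','s11');crop('s11',220,150,380,270,5,'s11c')
def cp(u0,v0,k,a,b): return np.array([u0+(a+.5)/k-.5, v0+(b+.5)/k-.5])
print('roller scene', px2w('s3',*cp(220,150,5,447,423),.078),'top',px2w('top0',*cp(270,190,7,366,348),.078))
P=np.array([.6545,.1007]);v=np.array([-.0752,-.0803])
for th in np.arange(0,1.06,.1):
    c,s_=np.cos(th),np.sin(th); w=np.array([c*v[0]+s_*v[1],-s_*v[0]+c*v[1]])-v
    print(round(th,2),'off(x=dy,y=dx)',(w[::-1]/.25).round(3))
E
```

```text
t: 16.15
tcp_pos: [0.5765, 0.0192, 0.1901]
tool_rot: [-3.134, 0.001, 1.571]
force: [-0.6, -0.8, -0.6]
gripper_width: 0.598
t 16.15 tcp [0.5765 0.0192 0.1901] rpy [-3.1343e+00  6.0000e-04  1.5714e+00] F [-0.6  -0.77 -0.58] w 0.598 
off [0.004 0.016 0.288] mm 72.0 rot [-0.014  0.001  0.001]
roller scene [0.5803489  0.02055557 0.078     ] top [0.58060296 0.02070471 0.078     ]
0.0 off(x=dy,y=dx) [0. 0.]
0.1 off(x=dy,y=dx) [ 0.032 -0.031]
0.2 off(x=dy,y=dx) [ 0.066 -0.058]
0.3 off(x=dy,y=dx) [ 0.103 -0.081]
0.4 off(x=dy,y=dx) [ 0.142 -0.101]
0.5 off(x=dy,y=dx) [ 0.184 -0.117]
0.6 off(x=dy,y=dx) [ 0.226 -0.129]
0.7 off(x=dy,y=dx) [ 0.269 -0.136]
0.8 off(x=dy,y=dx) [ 0.313 -0.139]
0.9 off(x=dy,y=dx) [ 0.357 -0.138]
1.0 off(x=dy,y=dx) [ 0.401 -0.132]
```

View pics/s11c.png

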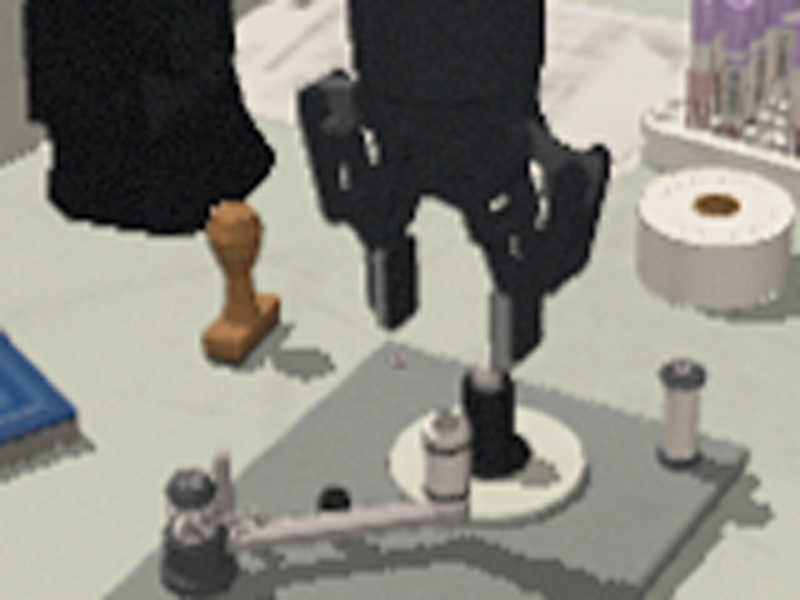

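Both cameras put the roller at (0.5805, 0.0206). I'll let the arm settle, then read its pose.

```bash

python3 -m inch '{"hand":[0.4,0.4,0.4],"offset":[[0,0,0.1],[0,0,0.1],[0,0,0.1]],"rotation":[[0,0,0],[0,0,0],[0,0,0]]}' >/dev/null
python3 go.py 0.5805 0.021 0.118 1.5708
```

```text
t 16.5 tcp [0.5787 0.0189 0.1693] rpy [-3.1401e+00  1.0000e-04  1.5701e+00] F [-0.06  1.42 -0.26] w 0.598 
off [0.008 0.008 0.205] mm 51.0 rot [-0.003  0.    -0.001]
```

```bash

python3 -m inch '{"hand":[0.4,0.4,0.4,0.4,0.4],"offset":[[0.008,0.006,0.08],[0.008,0.006,0.15],[0.008,0.006,0.195],[0.008,0.006,0.195],[0.008,0.006,0.195]],"rotation":[[0,0,0],[0,0,0],[0,0,0],[0,0,0],[0,0,0]]}' 
python3 - <<'E'
from h import *
s=snap('scene','s12');crop('s12',260,170,360,245,8,'s12c')
E
python3 go.py 0.5805 0.021 0.118 1.5708
```

```text
t: 17.0
tcp_pos: [0.5811, 0.0215, 0.1212]
tool_rot: [3.141, -0.0, 1.571]
force: [0.5, 0.5, 0.4]
gripper_width: 0.599
t 17.05 tcp [0.5814 0.0215 0.1215] rpy [ 3.1403 -0.      1.571 ] F [ 0.14  0.08 -0.1 ] w 0.597 
off [-0.002 -0.004  0.014] mm 4.0 rot [ 0.002 -0.     0.   ]
```

View pics/s12c.png

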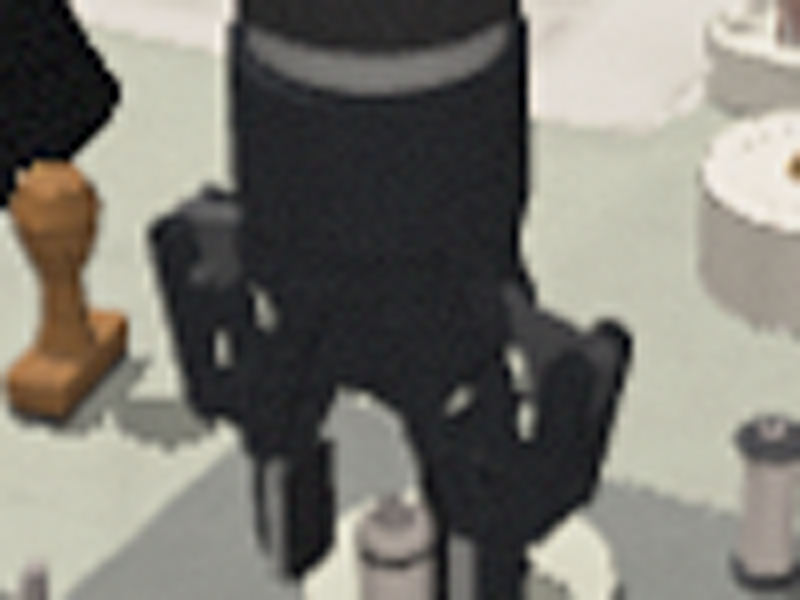

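The fingers are on either side of the roller at crop (395,530). Closing.

```bash

python3 -m inch '{"hand":[0.6,0.8,1,1,1,1],"offset":[[0,-0.002,0.006],[0,-0.002,0.006],[0,-0.002,0.006],[0,-0.002,0.006],[0,-0.002,0.006],[0,-0.002,0.006]],"rotation":[[0,0,0],[0,0,0],[0,0,0],[0,0,0],[0,0,0],[0,0,0]]}' 40
python3 - <<'E'
from h import *
s=snap('scene','s13');crop('s13',260,170,360,245,8,'s13c')
E
python3 go.py 0.5805 0.021 0.118 1.5708
```

```text
t: 17.65
tcp_pos: [0.5803, 0.0216, 0.1195]
tool_rot: [3.141, -0.0, 1.571]
force: [-2.3, -0.6, 6.6]
gripper_width: 0.221
t 17.7 tcp [0.5803 0.0217 0.1195] rpy [ 3.1412 -0.      1.5711] F [-3.13  0.8   5.39] w 0.223 
off [-0.003  0.001  0.006] mm 2.0 rot [ 0.001 -0.     0.001]
```

View pics/s13c.png

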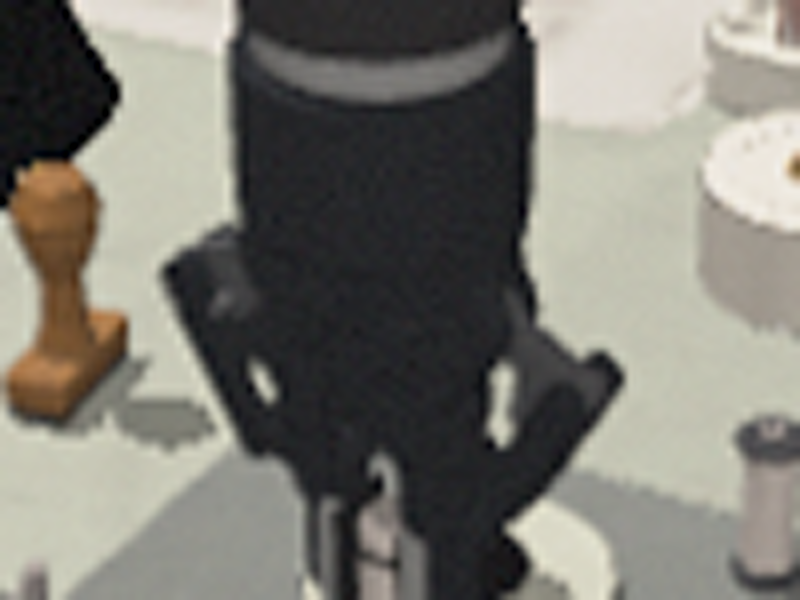

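The roller is gripped with low force. Now I swing it along the arc, first half.

```bash

python3 -m inch '{"hand":[1,1,1,1,1,1,1,1,1,1,1],"offset":[[0.016,-0.016,0],[0.032,-0.031,0],[0.049,-0.045,0],[0.066,-0.058,0],[0.084,-0.070,0],[0.103,-0.081,0],[0.122,-0.092,0],[0.142,-0.101,0],[0.163,-0.109,0],[0.184,-0.117,0],[0.184,-0.117,0]],"rotation":[[0,0,0],[0,0,0],[0,0,0],[0,0,0],[0,0,0],[0,0,0],[0,0,0],[0,0,0],[0,0,0],[0,0,0],[0,0,0]]}'
python3 - <<'E'
from h import *
s=snap('scene','s14');crop('s14',220,170,380,290,5,'s14c')
E
python3 go.py 0.5463 0.1206 0.1195 1.5708
```

```text
t: 18.8
tcp_pos: [0.5509, 0.0677, 0.1194]
tool_rot: [3.141, 0.001, 1.572]
force: [-1.5, -4.0, 7.2]
gripper_width: 0.225
t 18.85 tcp [0.5509 0.0675 0.1194] rpy [3.1408e+00 1.6000e-03 1.5713e+00] F [-1.54 -4.63  6.64] w 0.221 
off [ 0.212 -0.018 -0.001] mm 53.0 rot [0.001 0.003 0.001]
```

View pics/s14c.png

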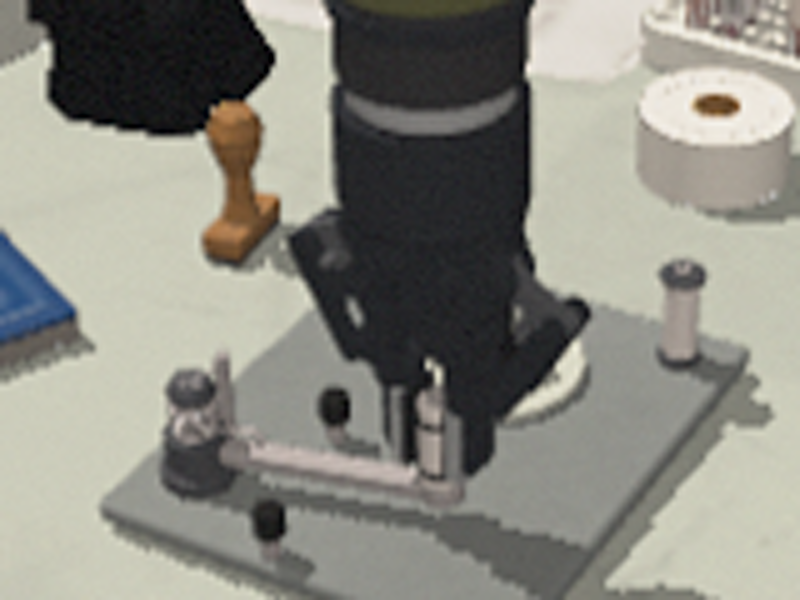

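The arm is following, with the roller held at crop (432,440). Second half.

```bash

python3 -m inch '{"hand":[1,1,1,1,1,1,1,1,1,1,1],"offset":[[0.021,-0.007,0],[0.042,-0.012,0],[0.063,-0.016,0],[0.085,-0.019,0],[0.107,-0.021,0],[0.129,-0.022,0],[0.151,-0.022,0],[0.173,-0.021,0],[0.195,-0.018,0],[0.212,-0.016,0],[0.212,-0.016,0]],"rotation":[[0,0,0],[0,0,0],[0,0,0],[0,0,0],[0,0,0],[0,0,0],[0,0,0],[0,0,0],[0,0,0],[0,0,0],[0,0,0]]}'
python3 - <<'E'
from h import *
s=snap('scene','s15');crop('s15',220,190,380,310,5,'s15c')
s=snap('top','t15');crop('t15',250,180,350,255,8,'t15c')
E
python3 go.py 0.5463 0.1206 0.1195 1.5708
```

```text
t: 19.95
tcp_pos: [0.5468, 0.1206, 0.1194]
tool_rot: [3.141, 0.002, 1.571]
force: [-1.7, -5.4, 7.1]
gripper_width: 0.219
t 20.05 tcp [0.5468 0.1203 0.1194] rpy [3.1411e+00 1.8000e-03 1.5711e+00] F [-1.43 -4.17  7.17] w 0.216 
off [ 0.001 -0.002 -0.   ] mm 1.0 rot [0.001 0.003 0.001]
```

View pics/s15c.png

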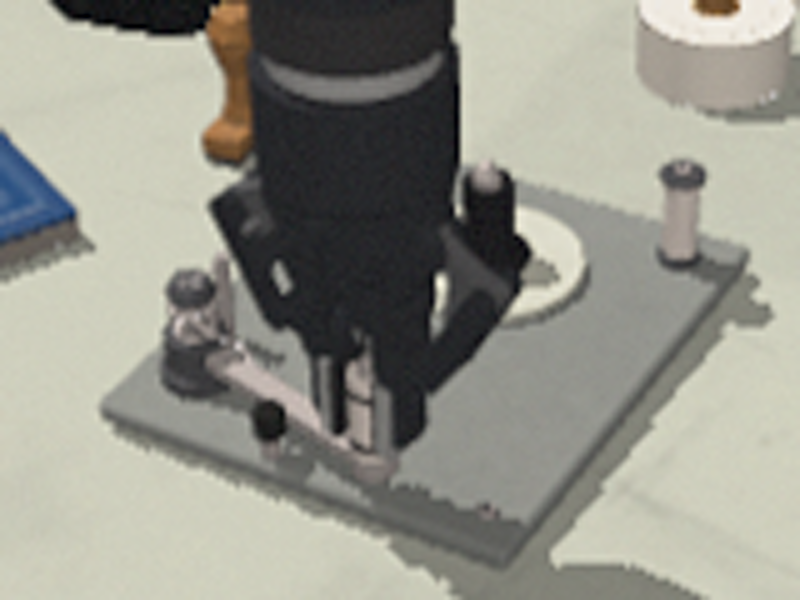

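View pics/t15c.png

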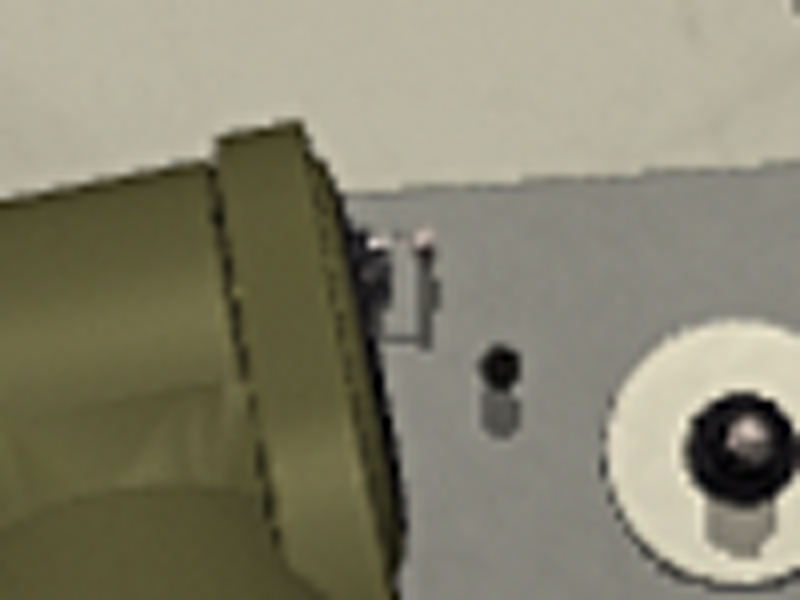

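Fy of about -5 N is only the spring, so the bar isn't on its stop yet. I'll push on in small steps until the force rises.

```bash

python3 -m inch '{"hand":[1,1,1],"offset":[[0.004,0.001,0],[0.008,0.002,0],[0.008,0.002,0]],"rotation":[[0,0,0],[0,0,0],[0,0,0]]}'
python3 -m inch '{"hand":[1,1,1],"offset":[[0.004,0.001,0],[0.008,0.002,0],[0.008,0.002,0]],"rotation":[[0,0,0],[0,0,0],[0,0,0]]}'
```

```text
t: 20.35
tcp_pos: [0.5472, 0.1222, 0.1194]
tool_rot: [3.141, 0.002, 1.571]
force: [-2.3, -3.7, 7.7]
gripper_width: 0.222
t: 20.65
tcp_pos: [0.5473, 0.1229, 0.1194]
tool_rot: [-3.141, 0.005, 1.57]
force: [-2.3, -9.2, 9.7]
gripper_width: 0.22
```

```bash

python3 -m inch '{"hand":[1,1,1,1],"offset":[[0.004,0.001,0],[0.007,0.001,0],[0.007,0.001,0],[0.007,0.001,0]],"rotation":[[0,0,0],[0,0,0],[0,0,0],[0,0,0]]}'
python3 - <<'E'
from h import *
s=snap('scene','s16');crop('s16',240,200,340,300,6,'s16c');print(env.get_state()['force'],env.get_state()['qvel'])
E
```

```text
t: 21.05
tcp_pos: [0.5474, 0.1233, 0.1193]
tool_rot: [-3.141, 0.008, 1.569]
force: [-3.3, -14.4, 10.7]
gripper_width: 0.222
[ -3.34637179 -14.14656878  11.22941729] [ 6.46694570e-04 -4.09370190e-04  4.44238957e-04  3.98635204e-07
 -3.78965970e-04 -2.93478193e-04]
```

View pics/s16c.png

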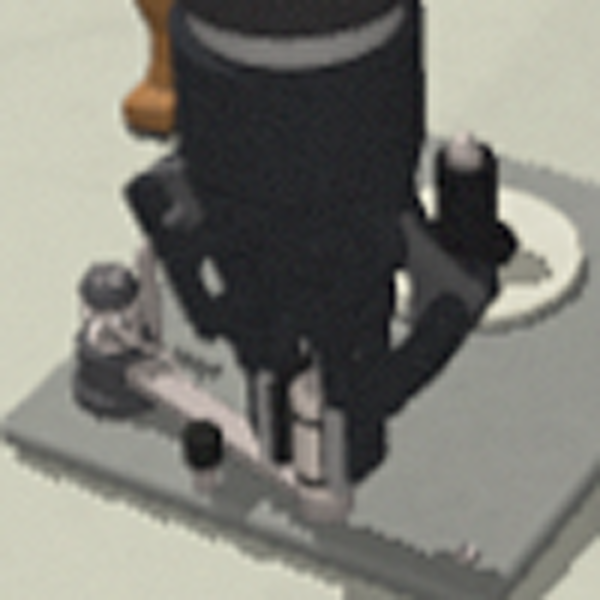

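Force is up to 14 N with no further motion, so the bar is on the stop cap at crop (203,445). One last look at the whole scene before handing in.

```bash
python3 - <<'E'
from fit import *
snap('top','t17');snap('scene','s17')
a=cv2.imread('pics/t17.png')[130:345,250:530];cv2.imwrite('pics/t17c.png',cv2.resize(a,None,fx=2.8,fy=2.8,interpolation=cv2.INTER_CUBIC))
d=cv2.absdiff(cv2.imread('pics/t17.png'),cv2.imread('pics/top0.png')).max(2)
for n,(u,v,w,h) in dict(pen=(300,312,70,22),roll=(408,210,40,45),stamp=(342,158,32,26)).items(): print(n,(d[v:v+h,u:u+w]>30).sum())
def obsfit(c0,box,f='t17',z=.004):
    u0,v0,w,h=box;g=cv2.imread('pics/'+f+'.png')[v0:v0+h,u0:u0+w].max(2).astype(float)
    obs=np.clip((70-g)/40,0,1)
    return min((np.sum((sil(f,[np.r_[circ((x,y),.02,z),circ((x,y),.02,z+.004)],np.r_[circ((x,y),.012,z),circ((x,y),.012,z+.038)]],box)-obs)**2),x,y) for x in c0[0]+np.arange(-.01,.011,.001) for y in c0[1]+np.arange(-.01,.011,.001))
u=w2px('t17',[.47,-.311,.02]).astype(int);print('tray adapter',u,obsfit((.47,-.311),(u[0]-14,u[1]-14,28,28)))
u=w2px('t17',[.597,-.035,.04]).astype(int);print('spindle adapter',u,obsfit((.597,-.035),(u[0]-14,u[1]-14,28,28),z=.022))
E
```

```text
pen 443
roll 0
stamp 0
tray adapter [443 284] (np.float64(9.005699250288352), np.float64(0.469), np.float64(-0.311))
spindle adapter [342 235] (np.float64(47.667363273740875), np.float64(0.598), np.float64(-0.03600000000000001))
```

View pics/t17c.png

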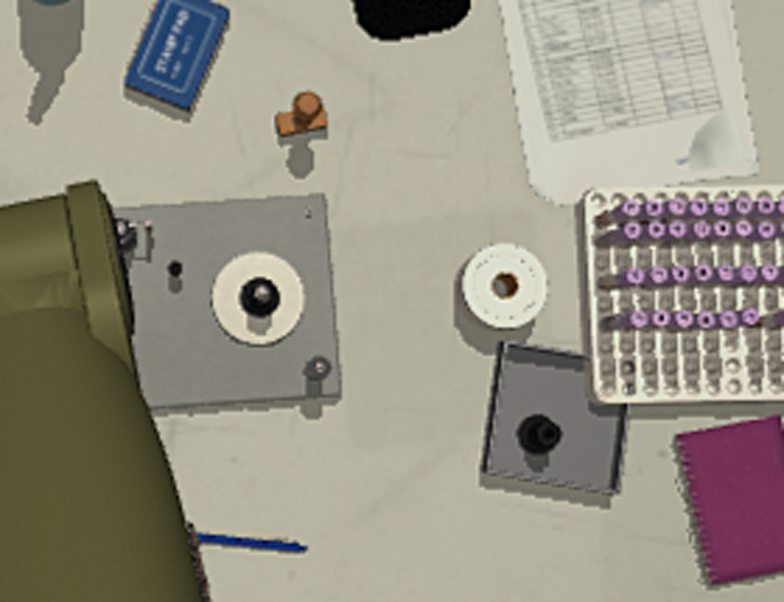

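The top view shows one adapter centred on the spindle at (261,295) and the other standing in the tray at (538,434). The roll and stamp haven't changed. The pen is where it was, with the arm only hiding its left part. Handing in.

```bash
python3 - <<'E'
from h import *
s=env.get_state();print(s['t'],s['force'].round(1),s['gripper_width']);print(env.sign_off())
E
```

```text
21.2 [ -4.1 -13.9  10.6] 0.22056056226498313
the job is handed in; nothing more can be done
None
```

The job is handed in at 21.2 s of the 72 s allowed. The system gave no verdict, so this rests on my own last checks.

- **Fitting adapter:** The far adapter had the wide bore. It went down the spindle with almost no force until the flange met the platform. After release, the top view puts it at (0.598, −0.036), within about 2 mm of my estimate of the spindle.
- **Other adapter:** The narrow-bore one stands upright on the tray's floor and is let go. It is about 2 cm from the tray's middle and clear of the tube rack that overlaps one corner.
- **Brake arm:** The gripper still holds the roller, with the grip set to 40 N and the opening steady at 0.22. The last 2 mm of commanded push moved it only 0.4 mm while the sideways force rose from about 5 N (spring alone) to 14 N. The picture also shows the bar against its stop. I could not read the joint angle itself.
- **Things to leave alone:** The label roll and stamp show no change in the images. The pen check flagged a difference because the robot arm hid part of it. The visible end looks to be in its original place, but I did not measure it, and the gripper was never lowered near it.

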